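Knock the loose casters home on a laundry-basket dolly

ROBOT

A 7-joint arm with a two-finger parallel gripper is mounted at the origin on the work surface. World frame = base frame: x ahead of the robot, y to its left, z up, the work surface at z = 0. Lengths are in m, angles in rad, forces in N, time in s.
With the tool pointing down it reaches from about 0.425 to 0.925 m from the base axis. Payload 6.8 kg.
Tool frame: the origin (TCP) lies at the very end of the fingers, on their centre line; the grasp point (between the pads) lies 19 mm behind it; z points along the fingers, y is the line along which they close (so a half turn about z gives the same grasp; the last joint's range is limited). The gripper opens to 85 mm and grips with 20 to 120 N. Pads are 22 mm wide; open, the fingers measure 114 mm over their backs; the gripper's body (76 mm by 85 mm) begins 54 mm behind the grasp point. The pads swing forward as they close: fully open they stand 13 mm farther back than shut.
Start: joints at [1.04, 0.477, 0.022, 1.555, -0.011, 1.109, -0.083], TCP at [0.277, -0.616, 0.231] pointing down, gripper open.
Joint ranges: [-2.96, 2.96], [-0.34, 2.1], [-1.41, 1.46], [0.24, 2.44], [-1.37, 4.51], [0.17, 1.92], [-2.96, 2.96]. Speed limits (rad/s): [2.39, 2.39, 3.14, 3.14, 3.14, 3.14, 3.14].

INTERFACE

Orientations are given as a rotation vector (axis times angle).
In Python, from bench import r gives the robot as it stands. The module is installed in compiled form; this text tells all that it offers.
- The arm moves only by the tool servo_tool, never from a script. Its argument "commands" is a list of rows, each a list of 7 numbers: the turn, a rotation vector about the world's x, y, z in degrees, then the shift along the world's x, y, z in mm, then the closure, from 0 (fully open) to 1 (shut). A call has 1 to 5 rows; each row is the pose to reach, as a shift and turn from the pose commanded when the call began; what a row does not reach only later rows make up. A row lasts 1/12 s, in which the tool goes at most 41.7 mm and 7.16 degrees, less where a joint would pass 70% of its speed; a pose out of reach is approached as far as the arm can. A call with a gripper value outside its range is refused whole. The fingers move at their own pace and stop on an object; "force" is the grip in N (left out, the last holds). Time passes only in rows, so rows that repeat a pose let the fingers close. It gives the time, the measured TCP pose, the force, the opening and the grip force at its end, in the units of the state.
- r.get_obs(): the state, without advancing time (a new reading comes with each control period).
- r.grab_frame(name): name is "side" or "top" or "wrist"; returns (picture, depth): 384x512x3 uint8, blue, green, red; 384x512 float32, m along the optical axis (not along the pixel's ray), 0 where there is no reading.
- r.camera_info(name): a dict with "vertical_fov" (degrees; the focal length in pixels is half the picture's height over the tangent of half this angle, whatever the lens; pixels are square), "cx", "cy" (the principal point, pixels), "cam_to_world" (4x4, takes a point from camera to world coordinates); the wrist camera has in their place "T_tool_cam" (4x4, takes a point from camera to tool coordinates, whose origin is the TCP and whose axes are the flange's). Camera axes: x right, y up, looking along -z (the intrinsics and any distortion apply to the point x, -y, -z); pixel columns grow to the right and rows downward; lengths in m; the calibration is good to about 2 mm. A picture is of the moment at which its call begins: read the wrist's pose just before it. camera_info takes no time and is no camera call.
- r.hand_in(): hands the job in; it is judged then, once.
The state is a dict: "clock": time; "joints": joint angles; "qvel": joint speeds; "tau": joint torques, N m; "tcp_pos": TCP position; "orientation": TCP orientation; "contact_force": force on the tool from outside, world axes, zero at the start; "moment": the same for the moment, N m; "grip_width": finger opening in m; "gripper_force": force on a finger pad.
Only numpy, scipy, OpenCV 4.12 (cv2) and the standard library are available. Lean on these libraries where they do the work, as an engineer would, in place of code of your own. Each camera call takes 0.05 s, during which the arm holds its last target. There are 200 camera calls.

TASK

Two of the four casters on the upturned basket dolly stand proud of their sockets: knock both fully home with sharp downward blows of the mallet on their wheels, without just leaning on them and without the gripper or arm touching any caster. Then stand the mallet back on the green tool mat, on one of its striking faces, and let go. Leave the detergent bottle, the spanner and the jar where they are.

Things in the scene. Friction and masses are not known exactly. Their poses are not given: they have to be found in the camera images.
- dolly: Upturned blue tube-frame dolly, 300 mm (its x) by 400 mm (its y), fixed to the counter; origin on the counter under its centre. A steel stem socket stands at each corner, at (+-90, +-140) mm in its frame; the socket mouths are 43 mm above the counter. It does not move.
- stem_a (a joint): How far loose caster a has been driven into its socket, in m, vertical: 0 = 22 mm proud, 0.022 = home (its flange sits on the socket mouth, a hard stop). The sprung grip ring on its stem holds it wherever it is left; it takes about 8 N from above to start it moving down and 2.5 N more for each 0.1 m/s. A sharp blow sends it down at 0.1 m/s or more; leaning on it slowly does not count as one.
- stem_b (a joint): The same for loose caster b.
- caster_a: Loose swivel caster a, upside down: zinc fork and black wheel 65 mm in diameter, 24 mm wide, swivelling about the vertical stem in any direction. Origin on the stem axis at the underside of its flange (43 mm above the counter when home, up to 65 mm when proud), z up; the wheel's axle lies along its y, 20 mm along its x from the stem axis and 52 mm up.
- caster_b: Loose swivel caster b, the same.
- caster_c: Caster c, the same kind, already fully home.
- caster_d: Caster d, the same kind, already fully home.
- caster_a_top (a point): Highest point of caster a's wheel, where to strike: 84.5 mm above the flange's underside, so 127.5 mm above the counter when the caster is home.
- caster_b_top (a point): The same point of caster b.
- tool_mat: Green rubber mat, 260 mm (its x) by 220 mm (its y) by 4 mm, fixed to the counter; origin under its centre (its upper face is at 4 mm).
- mallet: Orange dead-blow mallet, about 0.5 kg, standing on one striking face: upright cylindrical head 54 mm in diameter, 90 mm tall, and a level black handle that points along -x of its frame and ends 178 mm from the head's axis. Origin at the centre of the lower face, z up along the head. Balance point about 17 mm from the head's axis towards the handle.
- mallet_grip (a point): Where to grip the handle: 85 mm from the head's axis, 45 mm above the lower face; the handle there is 24 mm wide (along the mallet's y) and 32 mm tall. Axes as the mallet's.
- mallet_face (a point): Centre of the mallet's lower striking face.
- detergent: Blue detergent bottle, 72 mm in diameter, 200 mm tall, standing; origin under its base. Bystander.
- spanner: Steel spanner, 180 mm long, lying flat; origin under its middle. Bystander.
- ring_jar: Pale jar with a red lid, 64 mm in diameter, 85 mm tall; origin under its base. Bystander.
Things that resemble listed ones, but are neither listed nor needed, are in the scene too. What is shaped like the mallet but turquoise is not meant.

How it is judged:
By the outcome, as a careful person would: the job done as asked, in the order asked, and still so for the second after the job is handed in, with the robot touching nothing.
It also fails if it takes over 56 s, if anything falls off the work surface, if the arm or the gripper's body presses on something with over 40 N, if the wrist force passes 120 N, or if a joint passes its speed limit or range.

## Working session

There is one attempt and no reset: what is moved stays moved. The work goes in short steps, Python scripts to look and compute and a tool call to move; the robot and the scene stay as the last step left them, time stands still between calls to the robot, and variables do not carry over. Pictures are saved under pics/ and viewed, at most 10 in all, crops included, and the job is handed in when it is done.

Besides the shell and the picture viewer there is one more tool, called after "Call:" as name([rows], argument=value, ...), one row to a line, values as JSON. servo_tool: Moves the arm, as the interface text tells. Its arguments: {"type":"object","properties":{"commands":{"type":"array"},"force":{"type":"number"}},"required":["commands"]}

```bash
mkdir -p pics; cat > h.py <<'E'
import numpy as np, cv2
from bench import r
from scipy.spatial.transform import Rotation as R
def cloud(name):
    o=r.get_obs(); im,d=r.grab_frame(name); c=r.camera_info(name)
    f=192/np.tan(np.radians(c["vertical_fov"])/2)
    v,u=np.mgrid[0:384,0:512]
    cx=c.get("cx",255.5);cy=c.get("cy",191.5)
    uv=np.stack([u,v],-1).reshape(-1,1,2).astype(float)
    K=np.array([[f,0,cx],[0,f,cy],[0,0,1]])
    D=np.array(c.get("distortion",np.zeros(5)),float)
    n=cv2.undistortPoints(uv,K,D).reshape(384,512,2)
    P=np.stack([n[...,0]*d,-n[...,1]*d,-d,np.ones_like(d)],-1)
    if "cam_to_world" in c: T=np.array(c["cam_to_world"])
    else:
        W=np.eye(4);W[:3,:3]=R.from_rotvec(o["orientation"]).as_matrix();W[:3,3]=o["tcp_pos"];T=W@np.array(c["T_tool_cam"])
    return im,d,(P@T.T)[...,:3],c
E
python3 - <<'E'
from h import *
for n in("side","top"):
    im,d,X,c=cloud(n); cv2.imwrite(f"pics/{n}.png",im); np.savez(f"{n}.npz",im=im,d=d,X=X)
    print(n,{k:(np.round(v,3).tolist() if not isinstance(v,str) else v) for k,v in c.items()})
print(r.camera_info("wrist").keys(),r.get_obs())
E
```

```text
side {'vertical_fov': 55.504, 'cx': 259.757, 'cy': 187.188, 'cam_to_world': [[-0.982, 0.092, -0.167, 0.247], [-0.19, -0.568, 0.801, 0.962], [-0.022, 0.818, 0.575, 0.78], [0.0, 0.0, 0.0, 1.0]]}
top {'vertical_fov': 54.096, 'cx': 253.761, 'cy': 190.899, 'cam_to_world': [[0.03, 0.99, -0.141, 0.254], [-1.0, 0.03, -0.003, -0.008], [0.002, 0.141, 0.99, 1.4], [0.0, 0.0, 0.0, 1.0]]}
dict_keys(['vertical_fov', 'cx', 'cy', 'T_tool_cam']) {'clock': 0.1, 'joints': array([ 1.03990929,  0.47773423,  0.02235409,  1.55631629, -0.01151059,
        1.10929354, -0.08310822]), 'qvel': array([ 9.31233923e-04, -1.05614797e-03,  1.05916941e-04, -1.68462846e-03,
        6.66339014e-04, -2.04705883e-03, -3.97542824e-05]), 'tau': array([ 4.47864688e-03, -5.97767937e+01,  1.61365170e+00, -2.81959319e+01,
        1.27724322e-02,  4.95799308e-03, -6.66225048e-06]), 'tcp_pos': array([ 0.27673174, -0.61510174,  0.23042721]), 'orientation': array([-3.07013542e+00, -6.58845810e-01,  7.08093314e-04]), 'contact_force': array([ 0.35171024,  0.27557301, -1.16691789]), 'moment': array([0.02719271, 0.01345635, 0.00554028]), 'gripper_force': 0.0, 'grip_width': 0.08531950331681017}
```

View pics/top.png

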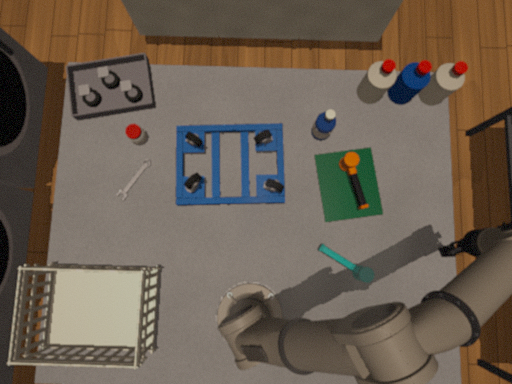

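View pics/side.png

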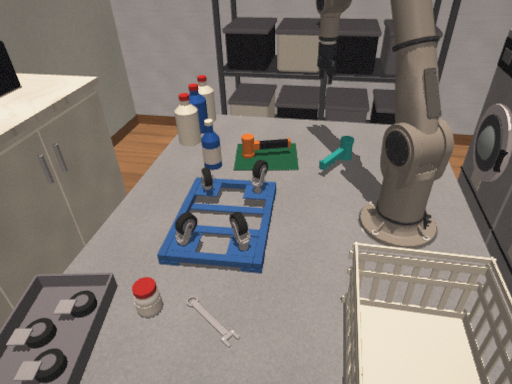

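The top view shows the orange mallet at (350,160), its black handle running to (363,207), on the green mat centred at about (349,184). The turquoise look-alike at (345,262) is not meant. The dolly is at (231,164), with casters at (195,140), (264,138), (193,183) and (273,185). The bystanders are the detergent bottle (325,122), spanner (134,180) and jar (135,132).

```bash
python3 - <<'E'
from h import *
for n in("side","top"):
    z=np.load(n+".npz"); im,d,X=z["im"],z["d"],z["X"]; hsv=cv2.cvtColor(im,cv2.COLOR_BGR2HSV); H,S,V=[hsv[...,i].astype(int) for i in range(3)]
    ok=(d>0)&(X[...,0]>.3)&(X[...,0]<.9)&(X[...,1]>-.45)&(X[...,1]<.35)
    print(n,"table z",np.median(X[...,2][ok&(S<40)&(V>80)&(V<200)]))
    for nm,m in dict(green=(abs(H-65)<15)&(S>90)&(X[...,2]<.03),orange=(H<16)&(S>150)&(X[...,2]>.02)&(X[...,1]<-.1),blue=(abs(H-108)<12)&(S>130)&(X[...,2]<.055)&(X[...,1]>-.13)).items():
        m=m&ok
        p=X[m]; print(nm,m.sum(),"med",p.mean(0).round(4),"z pct",np.percentile(p[:,2],[5,50,95]).round(4),end=" ")
        rc=cv2.minAreaRect((p[:,:2]*1000).astype(np.float32)); print("rect",np.round(rc[0],1),np.round(rc[1],1),round(rc[2],1))
        if nm=="orange":
            t=p[p[:,2]>np.percentile(p[:,2],95)-.008]; print("  top",cv2.minEnclosingCircle((t[:,:2]*1000).astype(np.float32)),t[:,2].mean())
    m=ok&(V<60)&(X[...,2]>.03)&(X[...,1]<-.1)&(X[...,1]>-.4)&(X[...,0]>.45)&(S<120)
    p=X[m]; print("handle",m.sum(),p.mean(0).round(4),cv2.minAreaRect((p[:,:2]*1000).astype(np.float32)),np.percentile(p[:,2],[50,95]))
    m=(ok&(X[...,2]>.09)&(X[...,1]>-.13)&(X[...,1]<.3)&(X[...,2]<.2)&(V<110)).astype(np.uint8)
    k,l,st,ce=cv2.connectedComponentsWithStats(m)
    for i in range(1,k):
        if st[i,4]<12: continue
        p=X[l==i]; zt=p[:,2].max(); t=p[p[:,2]>np.percentile(p[:,2],95)-.006]
        rc=cv2.minAreaRect((p[:,:2]*1000).astype(np.float32))
        print("wheel",ce[i].round(),st[i,4],"z95,max",np.percentile(p[:,2],95).round(4),zt.round(4),"topmean",t.mean(0).round(4),"rect",np.round(rc[0],1),np.round(rc[1],1),round(rc[2]))
a=cv2.resize(np.load("top.npz")["im"][110:225,165:395],None,fx=3.4,fy=3.4,interpolation=cv2.INTER_CUBIC)
cv2.imwrite("pics/crop.png",a)
E
```

```text
side table z -0.0022066963590724464
green 1050 med [ 0.4762 -0.3314  0.0014] z pct [-0.0016  0.0014  0.0042] rect [ 491.3 -351.6] [257.4 218.2] 8.5
orange 350 med [ 0.5946 -0.351   0.0854] z pct [0.0267 0.0652 0.2168] rect [ 641.2 -374.9] [104.  482.6] 84.2
  top ((859.1786499023438, -431.4984436035156), 20.28152847290039) 0.21571609694802005
blue 4268 med [0.5379 0.1468 0.0306] z pct [0.0143 0.0348 0.0384] rect [550.5  94.7] [297.7 399.8] 3.0
handle 126 [ 0.4834 -0.3616  0.0524] ((484.505859375, -364.9842529296875), (69.89523315429688, 27.421295166015625), 18.113046646118164) [0.05332333 0.06410451]
wheel [259. 169.] 220 z95,max 0.1442 0.1468 topmean [ 0.4616 -0.0651  0.1427] rect [456.8 -66.7] [65.1 32.9] 58
wheel [206. 175.] 127 z95,max 0.1245 0.1272 topmean [ 0.6371 -0.0199  0.1225] rect [636.  -14.5] [36.8 48.1] 11
wheel [185. 221.] 274 z95,max 0.1245 0.1287 topmean [0.6232 0.2235 0.1224] rect [619.1 224.2] [63.7 34.1] 57
wheel [238. 223.] 291 z95,max 0.142 0.1437 topmean [0.4674 0.2167 0.14  ] rect [470.6 218.7] [32.8 60.7] 51
top table z -0.00023513965060062425
green 2778 med 
[... 299 characters left out ...]
746 med [0.5462 0.0924 0.0329] z pct [0.0153 0.0363 0.0423] rect [548.2  87.7] [295.5 392.8] 3.1
handle 160 [ 0.5004 -0.3512  0.0713] ((567.5213623046875, -246.59934997558594), (292.122314453125, 233.68460083007812), 89.92815399169922) [0.06482199 0.13308669]
wheel [262. 136.] 161 z95,max 0.1277 0.1289 topmean [ 0.6376 -0.0287  0.1253] rect [636.5 -28.2] [35.3 64.1] 41
wheel [193. 138.] 151 z95,max 0.1278 0.1308 topmean [0.6206 0.216  0.1252] rect [619.2 215.8] [60.2 35.3] 71
wheel [192. 181.] 185 z95,max 0.1454 0.1479 topmean [0.4681 0.2085 0.1432] rect [463.7 206.1] [32.5 63.7] 45
wheel [274. 185.] 181 z95,max 0.1475 0.152 topmean [ 0.4599 -0.0727  0.145 ] rect [458.1 -73.2] [64.3 36.7] 79
```

View pics/crop.png

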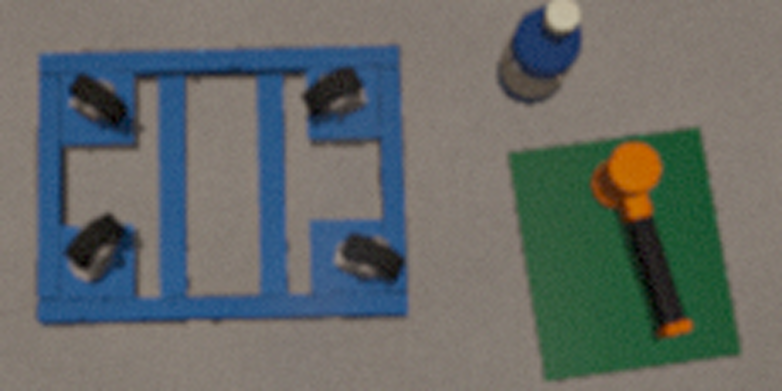

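Top view crop: the orange mallet head is at crop (635,167), with the handle going down to (675,328). The turquoise mallet is not in this crop. The near-row casters at crop (97,247) and (370,257) read about 147–150 mm tall and the far row about 128 mm, so the near two are loose. Next I move above the mallet and use the wrist camera.

Call:
servo_tool([
  [0,0,-3,20,25,5,0],
  [0,0,-6,45,55,10,0],
  [0,0,-10,70,85,15,0],
  [0,0,-10,95,112,15,0],
  [0,0,-10,110,125,15,0],
])

```text
clock: 0.52
tcp_pos: [0.3907, -0.486, 0.2463]
orientation: [-3.115, -0.396, -0.003]
contact_force: [0.8, 0.2, 0.4]
grip_width: 0.0856
gripper_force: 0.0
```

Call:
servo_tool([
  [0,0,0,25,28,0,0],
  [0,0,0,50,56,0,0],
  [0,0,0,75,82,0,0],
  [0,0,0,75,90,0,0],
  [0,0,0,75,90,0,0],
])

```text
clock: 0.93
tcp_pos: [0.4643, -0.3965, 0.2458]
orientation: [-3.114, -0.399, -0.0]
contact_force: [-0.9, 0.3, -0.6]
grip_width: 0.0855
gripper_force: 0.0
```

```bash
python3 - <<'E'
from h import *
o=r.get_obs(); print(o["tcp_pos"],o["orientation"],o["contact_force"],o["joints"].round(2))
im,d,X,c=cloud("wrist"); cv2.imwrite("pics/w1.png",im); np.savez("w1.npz",im=im,d=d,X=X)
print(np.round(c["T_tool_cam"],3),c["vertical_fov"])
hsv=cv2.cvtColor(im,cv2.COLOR_BGR2HSV); H,S,V=[hsv[...,i].astype(int) for i in range(3)]
m=(d>0)&(H<18)&(S>140)&(X[...,2]>.02)&(X[...,2]<.12); p=X[m]; print("orange",m.sum(),np.percentile(p[:,2],[5,50,95]) if m.any() else 0)
t=p[p[:,2]>.08]; print("headtop",cv2.minEnclosingCircle((t[:,:2]*1000).astype(np.float32)) if len(t) else 0,t.mean(0))
m=(d>0)&(V<75)&(X[...,2]>.04)&(X[...,2]<.09)&(X[...,0]>.35)&(abs(X[...,1]+.38)<.12); p=X[m];print("handle",m.sum(),p.mean(0),cv2.minAreaRect((p[:,:2]*1000).astype(np.float32)),np.percentile(p[:,2],[50,95]))
E
```

```text
[ 0.46427479 -0.39649298  0.2458064 ] [-3.11392769e+00 -3.99203310e-01 -4.33936325e-04] [-0.86074909  0.25126249 -0.55035247] [ 0.63  0.36 -0.04  1.7   0.01  1.09 -0.72]
[[ 0.001  0.962  0.272  0.068]
 [ 1.    -0.001  0.     0.001]
 [ 0.     0.272 -0.962 -0.143]
 [ 0.     0.     0.     1.   ]] 68.58960979894188
orange 3318 [0.06535938 0.09373814 0.0952536 ]
headtop ((565.7864990234375, -346.52459716796875), 26.60089111328125) [ 0.56612002 -0.34667514  0.09395895]
handle 2051 [ 0.46577545 -0.37859887  0.06435056] ((465.23956298828125, -378.3167724609375), (128.73605346679688, 26.23480224609375), 16.124311447143555) [0.06476223 0.06613544]
```

View pics/w1.png

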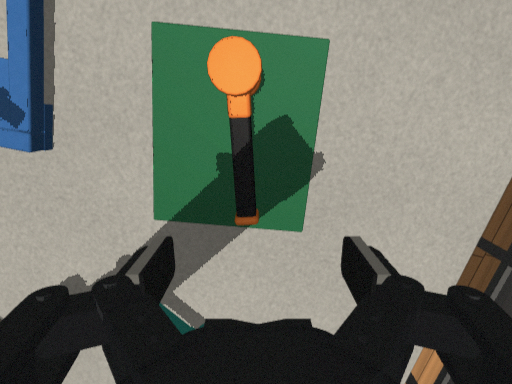

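The wrist view shows the orange mallet head at (235,66) and its handle down to (246,222). That puts the head axis at (0.566, −0.3465) and the handle at about 197°. Only this mallet is orange and stands on the green mat. The turquoise one just shows at (180,315).

Call:
servo_tool([
  [0,0,2.5,10,10,-30,0],
  [0,0,2.5,20,20,-60,0],
  [0,0,2.5,23,25,-90,0],
  [0,0,2.5,23,25.5,-115,0],
  [0,0,2.5,23,25.5,-135,0],
])

```text
clock: 1.4
tcp_pos: [0.4829, -0.376, 0.1089]
orientation: [-3.108, -0.454, 0.004]
contact_force: [-0.6, -0.4, 0.0]
grip_width: 0.0853
gripper_force: 0.0
```

Call:
servo_tool([
  [0,0,0,0,0,-25,0],
  [0,0,0,0,0,-50,0],
  [0,0,0,0,0,-70,0],
  [0,0,0,0,0,-83,0],
  [0,0,0,0,0,-83,0],
])

```text
clock: 1.82
tcp_pos: [0.482, -0.3755, 0.0253]
orientation: [-3.106, -0.453, 0.007]
contact_force: [-0.2, 0.2, 0.3]
grip_width: 0.0854
gripper_force: 0.0
```

Call:
servo_tool([
  [0,0,0,0,0,0,1],
  [0,0,0,0,0,0,1],
  [0,0,0,0,0,0,1],
  [0,0,0,0,0,0,1],
  [0,0,0,0,0,0,1],
], force=110)

```text
clock: 2.23
tcp_pos: [0.4854, -0.3754, 0.0294]
orientation: [3.107, 0.457, 0.002]
contact_force: [0.1, -0.0, 0.7]
grip_width: 0.0253
gripper_force: 0.1
```

Call:
servo_tool([
  [0,0,0,0,0,0,1],
  [0,0,0,0,0,0,1],
  [0,0,0,0,0,0,1],
  [0,0,0,0,0,0,1],
  [0,0,0,0,0,0,1],
])

```text
clock: 2.65
tcp_pos: [0.4852, -0.375, 0.0292]
orientation: [3.108, 0.457, 0.001]
contact_force: [-2.2, 1.3, 6.2]
grip_width: 0.0226
gripper_force: 107.9
```

Call:
servo_tool([
  [0,0,0,0,0,12,1],
  [0,0,0,0,0,40,1],
  [0,0,0,0,0,75,1],
  [0,0,0,0,0,110,1],
  [0,0,0,0,0,140,1],
])

```text
clock: 3.07
tcp_pos: [0.4845, -0.375, 0.1707]
orientation: [3.108, 0.457, -0.0]
contact_force: [1.1, -0.5, -4.8]
grip_width: 0.0228
gripper_force: 108.1
```

Call:
servo_tool([
  [0,0,5,-5,10,30,1],
  [0,0,11,-10,30,60,1],
  [0,0,18,-15,50,80,1],
  [0,0,25,-20,75,85,1],
  [0,0,30,-25,95,85,1],
])

```text
clock: 3.48
tcp_pos: [0.4602, -0.2788, 0.2559]
orientation: [2.877, 1.254, 0.003]
contact_force: [0.4, 1.2, -4.6]
grip_width: 0.0225
gripper_force: 108.2
```

Call:
servo_tool([
  [0,0,6,0,20,0,1],
  [0,0,12,0,40,0,1],
  [0,0,18,0,60,0,1],
  [0,0,22,0,75,0,1],
  [0,0,22,0,75,0,1],
])

```text
clock: 3.9
tcp_pos: [0.4595, -0.2011, 0.2536]
orientation: [-2.585, -1.783, 0.0]
contact_force: [0.1, 0.1, -3.2]
grip_width: 0.0227
gripper_force: 108.3
```

```bash
python3 - <<'E'
from h import *
o=r.get_obs(); print(o["tcp_pos"],o["orientation"],o["contact_force"],o["moment"],o["joints"].round(2),o["grip_width"])
im,d,X,c=cloud("wrist"); cv2.imwrite("pics/w2.png",im); np.savez("w2.npz",im=im,d=d,X=X)
hsv=cv2.cvtColor(im,cv2.COLOR_BGR2HSV); H,S,V=[hsv[...,i].astype(int) for i in range(3)]
m=(d>0)&(H<18)&(S>140)&(X[...,2]>.2); p=X[m]; print("orange",m.sum(),p.mean(0),cv2.minEnclosingCircle((p[p[:,2]>np.percentile(p[:,2],60)-.01][:,:2]*1000).astype(np.float32)),np.percentile(p[:,2],[10,50,90]))
m=((d>0)&(X[...,2]>.09)&(X[...,1]>-.13)&(X[...,1]<.3)&(X[...,2]<.17)&(V<110)).astype(np.uint8)
k,l,st,ce=cv2.connectedComponentsWithStats(m)
for i in range(1,k):
    if st[i,4]<40: continue
    p=X[l==i]; t=p[p[:,2]>np.percentile(p[:,2],95)-.006]
    rc=cv2.minAreaRect((p[:,:2]*1000).astype(np.float32))
    print("wheel",ce[i].round(),st[i,4],"z95",np.percentile(p[:,2],95).round(4),"topmean",t.mean(0).round(4),"rect",np.round(rc[0],1),np.round(rc[1],1),round(rc[2]))
E
```

```text
[ 0.45947373 -0.20114802  0.25355835] [-2.58467820e+00 -1.78324576e+00  1.58602456e-04] [ 0.13005005  0.14491254 -3.19614503] [-0.23782328  0.10969909 -0.00155095] [ 0.55  0.19 -0.29  1.92  0.06  1.05 -0.13] 0.02269019958918221
orange 28082 [ 0.48530807 -0.12968028  0.31500127] ((488.1539001464844, -121.61015319824219), 26.793031692504883) [0.29157603 0.31806693 0.319007  ]
```

View pics/w2.png

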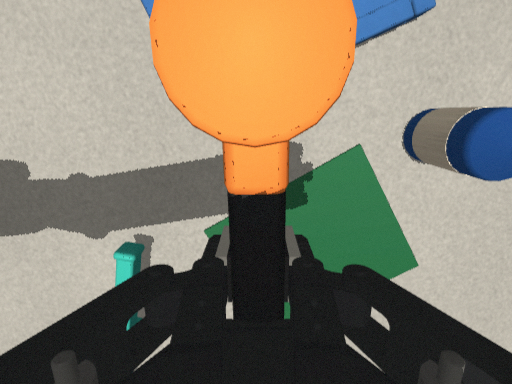

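```bash
python3 - <<'E'
from h import *
for n in("side","top"):
    z=np.load(n+".npz"); im,d,X=z["im"],z["d"],z["X"]; hsv=cv2.cvtColor(im,cv2.COLOR_BGR2HSV); H,S,V=[hsv[...,i].astype(int) for i in range(3)]
    m=(d>0)&(H<16)&(S>150)&(X[...,2]>.082)&(X[...,2]<.12)&(X[...,0]>.45)&(X[...,0]<.7)&(X[...,1]<-.2)&(X[...,1]>-.5)
    p=X[m]; print(n,"old head",m.sum(),p.mean(0),cv2.minEnclosingCircle((p[:,:2]*1000).astype(np.float32)))
    im,d,X,c=cloud(n); hsv=cv2.cvtColor(im,cv2.COLOR_BGR2HSV); H,S,V=[hsv[...,i].astype(int) for i in range(3)]
    m=(d>0)&(H<16)&(S>150)&(X[...,2]>.30)&(X[...,2]<.34)&(X[...,1]>-.3)&(X[...,1]<.1)
    p=X[m]; print(n,"now head",m.sum(),p.mean(0),cv2.minEnclosingCircle((p[:,:2]*1000).astype(np.float32)))
E
```

```text
side old head 81 [ 0.56479318 -0.33660137  0.08974671] ((567.1336059570312, -339.9394836425781), 27.37776756286621)
side now head 143 [ 0.48810496 -0.11052283  0.31225503] ((492.6423645019531, -119.14263153076172), 28.33403968811035)
top old head 78 [ 0.56928556 -0.34480655  0.0931033 ] ((565.6893920898438, -345.9499816894531), 26.423784255981445)
top now head 89 [ 0.48827724 -0.12658544  0.31647258] ((487.281982421875, -124.98033905029297), 26.149555206298828)
```

Call:
servo_tool([
  [0,0,5,-2,12,0,1],
  [0,0,11,-4,28,-5,1],
  [0,0,16,-6,42,-15,1],
  [0,0,16,-6.5,45,-30,1],
  [0,0,16,-6.5,45,-39,1],
])

```text
clock: 4.47
tcp_pos: [0.4528, -0.16, 0.2134]
orientation: [-2.322, -2.116, 0.001]
contact_force: [-0.1, -0.7, -4.9]
grip_width: 0.0226
gripper_force: 108.1
```

Call:
servo_tool([
  [0,0,0,0,0,0,1],
  [0,0,0,0,0,0,1],
])

```text
clock: 4.63
tcp_pos: [0.4532, -0.1613, 0.2141]
orientation: [-2.324, -2.113, 0.001]
contact_force: [-0.5, 0.5, -3.6]
grip_width: 0.0226
gripper_force: 108.1
```

```bash
cat > chk.py <<'E'
from h import *
o=r.get_obs(); rv=o["orientation"]; print(o["clock"],o["tcp_pos"],rv,"yaw",np.degrees(2*np.arctan2(rv[1],rv[0])),o["contact_force"],o["grip_width"],o["joints"].round(2))
im,d,X,c=cloud("wrist"); hsv=cv2.cvtColor(im,cv2.COLOR_BGR2HSV); H,S,V=[hsv[...,i].astype(int) for i in range(3)]
m=(d>0)&(H<18)&(S>140)&(X[...,2]>o["tcp_pos"][2]+.055); p=X[m]
A=np.c_[p[:,:2]-p[:,:2].mean(0),np.ones(len(p))]; print("head",p.mean(0),cv2.minEnclosingCircle((p[:,:2]*1000).astype(np.float32)),"slope",np.linalg.lstsq(A,p[:,2],rcond=None)[0][:2])
for n in("side","top"):
    im,d,X,c=cloud(n); V=im.max(2); cv2.imwrite("pics/chk_%s_%d.png"%(n,o["clock"]*100),im)
    m=((d>0)&(X[...,2]>.09)&(X[...,0]<.7)&(X[...,1]>-.13)&(X[...,1]<.3)&(X[...,2]<.17)&(V<110)).astype(np.uint8)
    k,l,st,ce=cv2.connectedComponentsWithStats(m)
    for i in range(1,k):
        if st[i,4]<40: continue
        p=X[l==i]; print(n,"wheel",ce[i].round(),st[i,4],"z95",np.percentile(p[:,2],[90,95,99]).round(4),p.mean(0).round(3))
E
python3 chk.py
```

```text
4.6333 [ 0.45318497 -0.16129995  0.21410421] [-2.32361439e+00 -2.11341686e+00  1.20928669e-03] yaw -275.42454321105424 [-0.45347521  0.48984051 -3.57333594] 0.022603979192225974 [ 0.52  0.2  -0.35  2.    0.08  0.95  0.04]
head [ 0.45922835 -0.08166996  0.27866691] ((459.76898193359375, -76.72189331054688), 26.82510757446289) slope [-0.00197878  0.0102985 ]
side wheel [259. 169.] 225 z95 [0.1429 0.1443 0.1456] [ 0.46  -0.058  0.123]
side wheel [206. 175.] 128 z95 [0.1238 0.1245 0.1261] [ 0.632 -0.009  0.111]
side wheel [403. 200.] 1063 z95 [0.162  0.1662 0.1691] [0.014 0.055 0.131]
side wheel [185. 221.] 275 z95 [0.1239 0.1248 0.1261] [0.621 0.229 0.11 ]
side wheel [239. 223.] 289 z95 [0.1408 0.1415 0.1428] [0.464 0.226 0.123]
top wheel [262. 136.] 160 z95 [0.1283 0.1293 0.1304] [ 0.633 -0.028  0.116]
top wheel [193. 138.] 154 z95 [0.1277 0.1289 0.1306] [0.617 0.214 0.116]
top wheel [192. 181.] 183 z95 [0.1441 0.1453 0.1477] [0.464 0.207 0.13 ]
top wheel [273. 187.] 70 z95 [0.1342 0.1368 0.139 ] [ 0.452 -0.069  0.121]
top wheel [256. 304.] 82 z95 [0.1614 0.1631 0.168 ] [ 0.061 -0.022  0.13 ]
```

Call:
servo_tool([
  [0,0,0,0,5,0,1],
  [0,0,0,0,5,0,1],
  [0,0,0,0,5,0,1],
])

```text
clock: 5.03
tcp_pos: [0.4537, -0.1547, 0.2147]
orientation: [2.32, 2.117, 0.001]
contact_force: [0.6, -0.5, -4.4]
grip_width: 0.0229
gripper_force: 108.1
```

Call:
servo_tool([
  [0,0,0,0,0,-8,1],
  [0,0,0,0,0,-25,1],
  [0,0,0,0,0,-44,1],
  [0,0,0,0,0,-63,1],
  [0,0,0,0,0,-40,1],
])

```text
clock: 5.45
tcp_pos: [0.4496, -0.1543, 0.1683]
orientation: [-2.314, -2.11, 0.008]
contact_force: [-2.0, -0.0, -4.5]
grip_width: 0.0225
gripper_force: 109.1
```

Call:
servo_tool([
  [0,0,0,0,0,20,1],
  [0,0,0,0,0,40,1],
  [0,0,0,0,0,40,1],
])

```text
clock: 5.7
tcp_pos: [0.4558, -0.1556, 0.2173]
orientation: [2.318, 2.113, 0.005]
contact_force: [0.7, -0.1, -3.8]
grip_width: 0.0225
gripper_force: 109.2
```

```bash
python3 chk.py
```

```text
5.7 [ 0.45583655 -0.15555706  0.21728841] [2.31771225 2.11299732 0.00507559] yaw 84.70921509300759 [ 0.71462936 -0.07648267 -3.79432788] 0.022450235421204303 [ 0.52  0.19 -0.36  2.    0.08  0.95  0.03]
head [ 0.46219074 -0.07652308  0.28334001] ((462.6824035644531, -71.5285415649414), 26.749601364135742) slope [0.0088513  0.02679579]
side wheel [260. 172.] 174 z95 [0.1235 0.1244 0.1263] [ 0.46  -0.059  0.109]
side wheel [206. 175.] 126 z95 [0.1246 0.1252 0.126 ] [ 0.632 -0.009  0.111]
side wheel [403. 200.] 1058 z95 [0.1625 0.1665 0.1688] [0.014 0.055 0.131]
side wheel [185. 221.] 273 z95 [0.1238 0.1245 0.1264] [0.621 0.228 0.11 ]
side wheel [238. 223.] 287 z95 [0.1406 0.1416 0.1436] [0.464 0.226 0.124]
top wheel [262. 136.] 165 z95 [0.1278 0.1294 0.1321] [ 0.633 -0.028  0.115]
top wheel [193. 138.] 153 z95 [0.1268 0.1284 0.1303] [0.616 0.214 0.115]
top wheel [192. 181.] 187 z95 [0.1435 0.1449 0.1461] [0.463 0.207 0.129]
top wheel [275. 189.] 63 z95 [0.1201 0.1224 0.1234] [ 0.448 -0.078  0.108]
top wheel [256. 304.] 84 z95 [0.1605 0.1636 0.1694] [ 0.061 -0.022  0.129]
```

Call:
servo_tool([
  [0,0,0,-3,0,-10,1],
  [0,0,0,-3,0,-28,1],
  [0,0,0,-3,0,-48,1],
  [0,0,0,-3,0,-68,1],
  [0,0,0,-3,0,-40,1],
])

```text
clock: 6.27
tcp_pos: [0.4444, -0.154, 0.1654]
orientation: [-2.311, -2.107, 0.012]
contact_force: [-0.6, 0.4, -5.3]
grip_width: 0.0229
gripper_force: 110.2
```

Call:
servo_tool([
  [0,0,0,0,0,20,1],
  [0,0,0,0,0,50,1],
  [0,0,0,0,0,60,1],
  [0,0,0,0,0,60,1],
])

```text
clock: 6.6
tcp_pos: [0.4515, -0.1554, 0.2352]
orientation: [2.319, 2.115, 0.003]
contact_force: [0.4, 0.2, -4.5]
grip_width: 0.0228
gripper_force: 110.4
```

```bash
python3 chk.py
```

```text
6.6 [ 0.45150214 -0.15536576  0.2351726 ] [2.31941217 2.11455622 0.00253313] yaw 84.70946138938807 [ 0.3524798   0.20641634 -4.48276518] 0.02282018256292168 [ 0.53  0.17 -0.36  1.99  0.07  0.99  0.04]
head [ 0.4577165  -0.0788936   0.30766854] ((458.1273193359375, -75.29600524902344), 26.678010940551758) slope [0.01369924 0.10249957]
side wheel [260. 172.] 181 z95 [0.1233 0.1247 0.1258] [ 0.459 -0.059  0.109]
side wheel [206. 175.] 127 z95 [0.1241 0.1249 0.1261] [ 0.633 -0.01   0.111]
side wheel [403. 200.] 1056 z95 [0.1617 0.1656 0.1689] [0.014 0.055 0.13 ]
side wheel [185. 221.] 275 z95 [0.1238 0.1247 0.1262] [0.621 0.229 0.11 ]
side wheel [239. 223.] 287 z95 [0.1409 0.1421 0.1433] [0.463 0.226 0.124]
top wheel [262. 136.] 163 z95 [0.1267 0.1285 0.1302] [ 0.633 -0.028  0.115]
top wheel [193. 138.] 152 z95 [0.1274 0.1286 0.132 ] [0.617 0.214 0.116]
top wheel [192. 181.] 187 z95 [0.1434 0.1447 0.1479] [0.463 0.207 0.129]
top wheel [275. 189.] 68 z95 [0.122  0.1248 0.1263] [ 0.446 -0.076  0.108]
top wheel [256. 304.] 84 z95 [0.1612 0.1656 0.1697] [ 0.061 -0.023  0.129]
```

Call:
servo_tool([
  [-1,0,0,2,20,0,1],
  [-2,0,0,4,50,0,1],
  [-3.5,0,0,6,82,0,1],
  [-5,0,0,7,114,0,1],
  [-5.5,0,0,7,145,0,1],
])

```text
clock: 7.17
tcp_pos: [0.4562, -0.0081, 0.2324]
orientation: [2.267, 2.07, -0.103]
contact_force: [0.3, -0.5, -4.4]
grip_width: 0.0226
gripper_force: 110.1
```

Call:
servo_tool([
  [0,0,0,0,32,0,1],
  [0,0,0,0,64,0,1],
  [0,0,0,0,96,0,1],
  [0,0,0,0,120,0,1],
  [0,0,0,0,135,-10,1],
])

```text
clock: 7.58
tcp_pos: [0.457, 0.1286, 0.2238]
orientation: [2.265, 2.073, -0.097]
contact_force: [1.3, 0.4, -4.4]
grip_width: 0.023
gripper_force: 110.3
```

Call:
servo_tool([
  [0,0,0,0,0,-7,1],
  [0,0,0,0,0,-7,1],
  [0,0,0,0,0,-7,1],
])

```text
clock: 7.83
tcp_pos: [0.4563, 0.1235, 0.2155]
orientation: [2.269, 2.069, -0.105]
contact_force: [-0.5, 0.1, -3.6]
grip_width: 0.0228
gripper_force: 110.1
```

```bash
python3 chk.py
```

```text
7.8333 [0.45629899 0.12354406 0.21551611] [ 2.26899821  2.06851553 -0.10539475] yaw 84.70727126139691 [-0.54183584  0.07538287 -3.55488426] 0.02276641207954784 [ 0.05  0.23 -0.58  1.99  0.24  1.02 -0.74]
head [0.46301537 0.20625787 0.28018723] ((463.1862487792969, 209.78924560546875), 26.72849464416504) slope [0.00620991 0.00630088]
side wheel [261. 172.] 148 z95 [0.1233 0.1249 0.1265] [ 0.455 -0.059  0.109]
side wheel [206. 175.] 128 z95 [0.1241 0.1258 0.1262] [ 0.632 -0.01   0.111]
side wheel [403. 200.] 1061 z95 [0.1622 0.1661 0.1692] [0.014 0.055 0.131]
side wheel [185. 221.] 276 z95 [0.1235 0.1247 0.1261] [0.621 0.229 0.11 ]
side wheel [238. 223.] 306 z95 [0.1405 0.1414 0.1426] [0.464 0.226 0.123]
top wheel [262. 136.] 163 z95 [0.1278 0.1287 0.1301] [ 0.633 -0.028  0.116]
top wheel [273. 186.] 163 z95 [0.1277 0.1289 0.1306] [ 0.455 -0.071  0.117]
```

Call:
servo_tool([
  [0,0,0,2,0,-8,1],
  [0,0,0,2,0,-26,1],
  [0,0,0,2,0,-46,1],
  [0,0,0,2,0,-66,1],
  [0,0,0,2,0,-40,1],
])

```text
clock: 8.4
tcp_pos: [0.4558, 0.1223, 0.1708]
orientation: [2.272, 2.07, -0.116]
contact_force: [-0.1, -1.8, -5.2]
grip_width: 0.0227
gripper_force: 110.5
```

Call:
servo_tool([
  [0,0,0,0,0,20,1],
  [0,0,0,0,0,50,1],
  [0,0,0,0,0,60,1],
  [0,0,0,0,0,60,1],
])

```text
clock: 8.73
tcp_pos: [0.4614, 0.1253, 0.2396]
orientation: [2.267, 2.065, -0.091]
contact_force: [0.3, -0.1, -4.6]
grip_width: 0.0229
gripper_force: 110.7
```

```bash
python3 chk.py
```

```text
8.7333 [0.46143897 0.12534935 0.23957323] [ 2.26729798  2.06464692 -0.09116221] yaw 84.64324132554981 [ 0.26304027 -0.08880892 -4.64224562] 0.022945606421576996 [ 0.06  0.21 -0.59  1.96  0.23  1.07 -0.72]
head [0.46781173 0.2063592  0.30613478] ((468.2442321777344, 210.94248962402344), 26.627368927001953) slope [0.01823824 0.02618429]
side wheel [260. 172.] 178 z95 [0.1235 0.1248 0.1269] [ 0.459 -0.058  0.11 ]
side wheel [206. 175.] 126 z95 [0.1244 0.126  0.1269] [ 0.632 -0.009  0.111]
side wheel [403. 200.] 1062 z95 [0.1623 0.1662 0.1692] [0.014 0.055 0.131]
side wheel [185. 221.] 270 z95 [0.1241 0.125  0.1262] [0.621 0.229 0.11 ]
side wheel [238. 226.] 254 z95 [0.1242 0.1251 0.126 ] [0.465 0.224 0.111]
top wheel [262. 136.] 160 z95 [0.1273 0.1292 0.1311] [ 0.633 -0.028  0.116]
top wheel [273. 186.] 163 z95 [0.1272 0.1283 0.1298] [ 0.455 -0.071  0.116]
```

Call:
servo_tool([
  [0,0,0,-3,0,-14,1],
  [0,0,0,-3,0,-32,1],
  [0,0,0,-3,0,-51,1],
  [0,0,0,-3,0,-70,1],
  [0,0,0,-3,0,-90,1],
])

```text
clock: 9.3
tcp_pos: [0.4557, 0.1243, 0.1452]
orientation: [2.268, 2.068, -0.102]
contact_force: [-1.8, -4.1, 14.1]
grip_width: 0.0226
gripper_force: 114.0
```

Call:
servo_tool([
  [0,0,0,0,0,25,1],
  [0,0,0,0,0,60,1],
  [0,0,0,0,0,95,1],
  [0,0,0,0,0,105,1],
])

```text
clock: 9.63
tcp_pos: [0.4579, 0.1259, 0.2552]
orientation: [2.267, 2.067, -0.093]
contact_force: [0.9, 2.1, -3.6]
grip_width: 0.0228
gripper_force: 112.1
```

```bash
python3 chk.py
```

```text
9.6333 [0.45792739 0.12590976 0.25515276] [ 2.26675713  2.06721744 -0.09308835] yaw 84.7278351201102 [ 0.93991475  2.05432287 -3.60695274] 0.022794500565868785 [ 0.07  0.18 -0.6   1.94  0.21  1.1  -0.71]
head [0.46395192 0.20610258 0.32840762] ((464.25213623046875, 208.07774353027344), 26.609254837036133) slope [0.02240646 0.10554267]
side wheel [260. 172.] 172 z95 [0.1236 0.1247 0.1261] [ 0.459 -0.058  0.11 ]
side wheel [206. 175.] 127 z95 [0.1237 0.1246 0.1253] [ 0.633 -0.01   0.111]
side wheel [403. 200.] 1057 z95 [0.1623 0.1657 0.1689] [0.014 0.055 0.131]
side wheel [185. 221.] 278 z95 [0.1238 0.125  0.1265] [0.621 0.229 0.11 ]
side wheel [238. 226.] 260 z95 [0.1237 0.1246 0.1258] [0.466 0.225 0.11 ]
top wheel [262. 136.] 163 z95 [0.1273 0.1282 0.1314] [ 0.633 -0.028  0.116]
top wheel [273. 186.] 162 z95 [0.1272 0.1283 0.1299] [ 0.455 -0.071  0.116]
```

Both loose wheels now read the same height as the home ones, about 0.125 in the side view, and the mallet tilted against the hard stop on both second blows. Now I return the mallet to the mat.

Call:
servo_tool([
  [-1,0.3,0,0,-20,0,1],
  [-2.5,0.6,0,0,-50,0,1],
  [-4,1,0,0,-85,0,1],
  [-5.5,1.3,0,0,-120,0,1],
  [-6,1.3,0,0,-155,0,1],
])

```text
clock: 10.2
tcp_pos: [0.4547, -0.0313, 0.2492]
orientation: [2.215, 2.027, -0.236]
contact_force: [0.2, 0.4, -3.8]
grip_width: 0.023
gripper_force: 111.9
```

Call:
servo_tool([
  [0,0,-5,3,-34,0,1],
  [0,0,-11,5,-68,0,1],
  [0,0,-17,8,-102,0,1],
  [0,0,-23,11,-136,0,1],
  [0,0,-29,14,-170,0,1],
])

```text
clock: 10.62
tcp_pos: [0.4686, -0.2014, 0.2491]
orientation: [2.691, 1.417, -0.282]
contact_force: [0.1, 0.8, -4.3]
grip_width: 0.0225
gripper_force: 111.9
```

Call:
servo_tool([
  [0,0,-6,3,-34,0,1],
  [0,0,-13,6,-68,0,1],
  [0,0,-20,8,-102,0,1],
  [0,0,-27,11,-135,0,1],
  [0,0,-33,13,-160,0,1],
])

```text
clock: 11.03
tcp_pos: [0.4814, -0.3628, 0.2483]
orientation: [3.034, 0.599, -0.317]
contact_force: [-0.1, -0.2, -4.2]
grip_width: 0.0227
gripper_force: 111.9
```

Call:
servo_tool([
  [0,0,-4,0,-10,-15,1],
  [0,0,-6,0,-15,-40,1],
  [0,0,-6,0,-15,-60,1],
  [0,0,-6,0,-15,-60,1],
])

```text
clock: 11.37
tcp_pos: [0.479, -0.3733, 0.1842]
orientation: [3.074, 0.453, -0.33]
contact_force: [-1.2, 1.3, -5.5]
grip_width: 0.0227
gripper_force: 111.6
```

```bash
python3 chk.py; python3 - <<'E'
from h import *
im,d,X,c=cloud("wrist"); cv2.imwrite("pics/w3.png",im)
E
```

```text
11.3667 [ 0.47896057 -0.37331475  0.18418439] [ 3.07351119  0.4533998  -0.33010775] yaw 16.78333024749861 [-1.18184826  1.25759902 -5.46665539] 0.022720480180128594 [ 0.55  0.49 -0.09  1.66  0.19  1.16 -0.9 ]
head [ 0.56421786 -0.34916672  0.24724131] ((565.8682861328125, -348.67205810546875), 26.512210845947266) slope [-0.01485612  0.01004201]
side wheel [260. 172.] 174 z95 [0.124  0.1254 0.1264] [ 0.458 -0.059  0.11 ]
side wheel [206. 175.] 127 z95 [0.124  0.1249 0.1263] [ 0.633 -0.01   0.111]
side wheel [403. 200.] 1055 z95 [0.1622 0.1664 0.169 ] [0.014 0.055 0.131]
side wheel [185. 221.] 277 z95 [0.124  0.1251 0.1263] [0.621 0.229 0.11 ]
side wheel [238. 226.] 249 z95 [0.124  0.1251 0.1261] [0.465 0.225 0.111]
top wheel [262. 136.] 159 z95 [0.1265 0.1271 0.1295] [ 0.633 -0.028  0.115]
top wheel [193. 138.] 152 z95 [0.1268 0.1277 0.1302] [0.617 0.214 0.116]
top wheel [193. 181.] 166 z95 [0.1267 0.128  0.1295] [0.465 0.208 0.115]
top wheel [273. 186.] 162 z95 [0.1266 0.1276 0.1306] [ 0.455 -0.071  0.116]
top wheel [253. 302.] 60 z95 [0.1613 0.1631 0.1666] [ 0.066 -0.012  0.127]
```

View pics/w3.png

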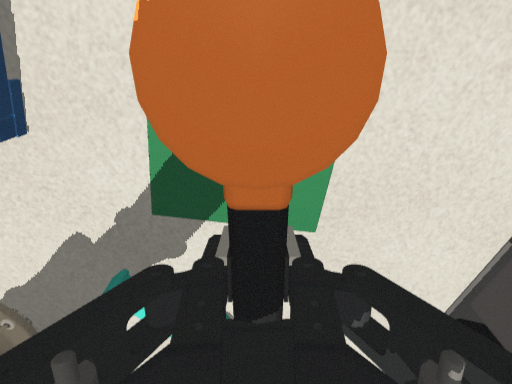

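The wrist view shows the head at about (258,60), directly above the green mat and nearly level. The mat edges are at (150,215) and (320,230). Next I lower it.

Call:
servo_tool([
  [-0.6,-0.9,0,-5,0,-25,1],
  [-0.6,-0.9,0,-10,0,-60,1],
  [-0.6,-0.9,0,-12,0,-95,1],
  [-0.6,-0.9,0,-12,0,-125,1],
  [-0.6,-0.9,0,-12,0,-138,1],
])

```text
clock: 11.98
tcp_pos: [0.4701, -0.3739, 0.0518]
orientation: [3.059, 0.451, -0.293]
contact_force: [-1.0, 0.7, -5.3]
grip_width: 0.0228
gripper_force: 111.6
```

Call:
servo_tool([
  [0,0,0,0,0,-3,1],
  [0,0,0,0,0,-6,1],
  [0,0,0,0,0,-8,1],
  [0,0,0,0,0,-10,1],
  [0,0,0,0,0,-10,1],
])

```text
clock: 12.4
tcp_pos: [0.4724, -0.3756, 0.0456]
orientation: [3.056, 0.448, -0.286]
contact_force: [-0.5, 0.2, -4.0]
grip_width: 0.0226
gripper_force: 111.7
```

```bash
python3 chk.py|head -2
```

```text
12.4 [ 0.47239128 -0.37561015  0.04557031] [ 3.05636919  0.4482938  -0.28584565] yaw 16.68874925581052 [-0.45596256  0.17020716 -3.95246382] 0.0226202967199518 [ 0.54  0.64 -0.07  1.78  0.24  0.87 -0.97]
head [ 0.55568833 -0.35021998  0.1107541 ] ((557.021728515625, -349.77972412109375), 26.638273239135742) slope [ 0.0152288  -0.00781079]
```

Call:
servo_tool([
  [0.3,0.8,0,0,0,-4,1],
  [0.3,0.8,0,0,0,-8,1],
  [0.3,0.8,0,0,0,-12,1],
  [0.3,0.8,0,0,0,-14,1],
  [0.3,0.8,0,0,0,-15,1],
])

```text
clock: 12.97
tcp_pos: [0.4711, -0.375, 0.0296]
orientation: [3.063, 0.451, -0.312]
contact_force: [-4.5, 2.8, 10.0]
grip_width: 0.0229
gripper_force: 113.7
```

Call:
servo_tool([
  [0,0,0,0,0,-1,1],
  [0,0,0,0,0,-1,1],
  [0,0,0,0,0,-1,1],
])

```text
clock: 13.22
tcp_pos: [0.4711, -0.3751, 0.0296]
orientation: [3.062, 0.451, -0.311]
contact_force: [-4.1, 2.2, 9.0]
grip_width: 0.0224
gripper_force: 114.0
```

```bash
python3 chk.py|head -2
```

```text
13.2167 [ 0.47111744 -0.37508121  0.02961251] [ 3.06245703  0.45066026 -0.3110074 ] yaw 16.742720716056308 [-4.05791649  2.16064663  9.03484157] 0.022401458923410056 [ 0.54  0.67 -0.07  1.77  0.24  0.86 -0.97]
head [ 0.5553281  -0.35002286  0.09423834] ((556.8281860351562, -349.66876220703125), 26.794157028198242) slope [0.00603202 0.00223654]
```

Call:
servo_tool([
  [0,0,0,0,0,0,0.6],
  [0,0,0,0,0,0,0.5],
  [0,0,0,0,0,0,0.4],
  [0,0,0,0,0,0,0],
  [0,0,0,0,0,0,0],
])

```text
clock: 13.78
tcp_pos: [0.4716, -0.3751, 0.0282]
orientation: [3.062, 0.451, -0.309]
contact_force: [-0.2, -0.1, -0.3]
grip_width: 0.0736
gripper_force: 0.0
```

Call:
servo_tool([
  [0,0,0,-2,0,3,0],
  [0,0,0,-4,-1,10,0],
  [0,0,0,-5,-1,25,0],
  [0,0,0,-5,-1,50,0],
  [0,0,0,-5,-1,80,0],
])

```text
clock: 14.2
tcp_pos: [0.4653, -0.3757, 0.1091]
orientation: [3.064, 0.451, -0.313]
contact_force: [0.4, -1.0, 0.3]
grip_width: 0.0853
gripper_force: 0.0
```

Call:
servo_tool([
  [0,0,0,0,0,30,0],
  [0,0,0,0,0,60,0],
  [0,0,0,0,0,90,0],
  [0,0,0,0,0,110,0],
  [0,0,0,0,0,110,0],
])

```text
clock: 14.62
tcp_pos: [0.4686, -0.3777, 0.225]
orientation: [3.058, 0.448, -0.297]
contact_force: [0.1, -1.0, -0.2]
grip_width: 0.0854
gripper_force: 0.0
```

```bash
python3 chk.py; python3 - <<'E'
from h import *
a,_=r.grab_frame("wrist"); b,_=r.grab_frame("side")
cv2.imwrite("pics/end.png",np.hstack([cv2.resize(a,(400,300)),cv2.resize(b,(400,300))]))
E
```

```text
14.6167 [ 0.46859962 -0.37772771  0.22503666] [ 3.05769104  0.44828477 -0.29726066] yaw 16.681304586460556 [ 0.14892565 -1.04465548 -0.15640959] 0.08543213767786301 [ 0.56  0.43 -0.09  1.66  0.19  1.2  -0.88]
head [nan nan nan] ((0.0, 0.0), 0.0) slope [0. 0.]
side wheel [260. 172.] 176 z95 [0.1238 0.1245 0.1253] [ 0.459 -0.059  0.109]
side wheel [206. 175.] 127 z95 [0.1243 0.1257 0.1272] [ 0.633 -0.01   0.111]
side wheel [403. 200.] 1055 z95 [0.1621 0.1665 0.1693] [0.014 0.055 0.131]
side wheel [185. 221.] 272 z95 [0.1236 0.1247 0.1263] [0.621 0.229 0.11 ]
side wheel [238. 226.] 244 z95 [0.1242 0.1254 0.1264] [0.465 0.225 0.111]
top wheel [262. 136.] 160 z95 [0.1276 0.1287 0.1307] [ 0.633 -0.029  0.115]
top wheel [193. 138.] 148 z95 [0.1273 0.1289 0.1315] [0.616 0.214 0.116]
top wheel [192. 181.] 162 z95 [0.128  0.1285 0.1296] [0.465 0.208 0.116]
top wheel [273. 186.] 158 z95 [0.1271 0.1283 0.1295] [ 0.455 -0.071  0.116]
top wheel [254. 303.] 62 z95 [0.1607 0.1642 0.1679] [ 0.065 -0.016  0.128]chk.py:5: RuntimeWarning: Mean of empty slice.
  A=np.c_[p[:,:2]-p[:,:2].mean(0),np.ones(len(p))]; print("head",p.mean(0),cv2.minEnclosingCircle((p[:,:2]*1000).astype(np.float32)),"slope",np.linalg.lstsq(A,p[:,2],rcond=None)[0][:2])
  ret = um.true_divide(
```

View pics/end.png

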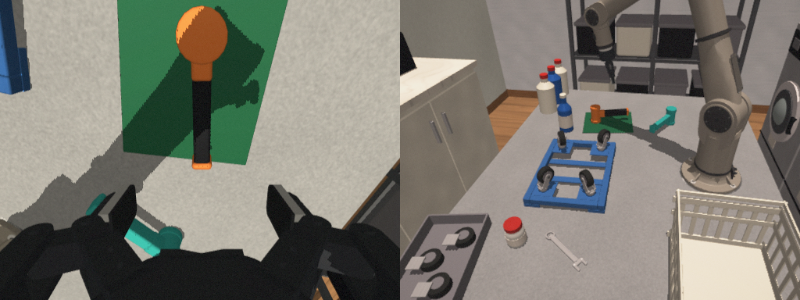

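The picture shows the mallet standing on the mat, released, with its head at (202,35) in the left panel. In the right panel all four casters are at equal height, and the bottle (565,115), spanner (567,250) and jar (514,232) have not moved.

```bash
python3 -c "
from bench import r
print(r.hand_in())"
```

```text
the job is handed in; nothing more can be done
None
```

Job handed in at about 15 s: both loose casters were knocked down to the same wheel height as the home ones (within about 1 mm by camera), the mallet is standing released on the green mat on a striking face, and the bottle, spanner and jar were left alone.

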